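# Half-turn stacking of a nested instrument basket

### The job

The upper instrument basket is nested down inside the lower one, so nothing tall can be laid in the lower one. Lift the upper basket out by its carrying bar, turn it half a turn (orange ends apart) and stack it on the lower basket's blue ledges, feeling for the four pockets until its lugs drop in, then press it down firmly until it is fully home and level, and let go. Do not drop it, leave the dental probe lying in the lower basket, and leave the things beside the work where they are.

Things in the scene. Friction and masses are not known exactly. Their poses are not given: they have to be found in the camera images.
- lower_basket: steel basket fixed to the worktop, outside 244 (x) x 148 (y) mm, rims at z 70, floor top at z 6; origin at the centre of its underside, x along its length towards its orange-marked end, z up. In it lies a blue ledge frame with a rail along each long wall (y 52 to 67 on either side, rail top at z 71), each rail with 2 slots and 2 pockets
- slot_a (a point): middle of one of the 4 open slots in the rails (x +72 and -30, both sides, each 44 mm long along x), at rail top height, with the frame centred. The upper basket's lugs pass down through them when nested. Axes as the lower basket's
- pocket_a (a point): floor of a pocket at its middle (x -72, z 60), with the frame centred; a like one on the other rail; 20 mm long along x, 11 mm deep. But the frame with all slots and pockets was left shifted along x by up to 10 mm either way, which this point does not show; find the shift by touch (or by sight). The frame is too stiff to push along (80 N)
- pocket_b (a point): same for the pocket at x +30, and a like one on the other rail. In each of the 4 pockets a white friction catch stands 3.5 to 5 mm above the pocket floor: it carries the basket's own weight, gives way at about 3.5 N (14 N for all four, the basket's weight included), stays where it is pushed, and ends flush with the floor
- upper_basket: loose steel basket, 172 (x) x 92 (y) x 50 mm, 0.24 to 0.38 kg; origin at the centre of its underside, x along its length towards its orange-marked end, z up. Underside above the lower basket's origin: nested at the start 21 mm; turned and home 48; on catches not yet pressed down 51.5 to 53; with lugs on top of the rails, missing the pockets, 59
- upper_lug (a point): middle of the underside of one of the upper basket's 4 black lugs: 16 mm long (x), reaching to y +-60, at x +72 and -30 on both sides, 12 mm above the basket's underside. Nested, the lugs stand in the slots at lower basket x +72 and -30; turned half round they belong in the pockets at x -72 and +30
- upper_bar (a point): middle of the upper basket's carrying bar: black, 120 mm long along the basket's x, 12 mm wide, 12 mm tall, its centre 78 mm above the basket's underside, 30 mm above its rims; grip it across its width from above; axes as the basket's. The worktop (z 0) about 230 mm to the left (world +y) of the lower basket's centre is free, to set the basket down for a regrasp
- upper_mark (a point): point of the upper basket 80 mm from upper_bar along the basket's x, above its orange-marked end, at the height of the bar
- probe: steel dental probe, 144 mm long, 9 mm high, lying on the floor of the lower basket; origin at the middle of its underside
- bottle: brown dropper bottle, 33 mm across, 102 mm tall, bystander; origin at the centre of its underside
- tape_roll: roll of tan tape, 65 mm across, 19 mm tall, bystander; origin at the centre of its underside
- handpiece_0: turbine handpiece lying down, 132 mm long, 20 mm high, bystander; origin at the middle of its underside

How it is judged (in metres and radians):
On the way:
1. the upper basket is lifted clear out of the lower one (z of upper_bar in the frame of lower_basket above 0.145 m), for 0.1 s.
At the end, for the whole second after the job is handed in: Upper basket turned half round on the lower one (within 16 mm lengthwise, 8 mm sideways), lugs home in the pockets (bar centre 123.5 to 127.8 mm above the lower basket's underside, tilt under 0.022 rad), at rest, released; probe still in the lower basket, within 60 mm of its centre (x of upper_mark in the frame of lower_basket below -0.06 m and x of upper_bar in the frame of lower_basket between -0.016 and 0.016 m and y of upper_bar in the frame of lower_basket between -0.008 and 0.008 m and z of upper_bar in the frame of lower_basket between 0.1235 and 0.1278 m and angle between upper_basket's own z axis and vertical below 0.022 rad and linear speed of upper_basket below 0.02 m/s and z of probe in the frame of lower_basket below 0.03 m and horizontal distance between probe and lower_basket below 0.06 m); the robot touches nothing.
It fails at once if the dropper bottle is moved more than 30 mm (distance of bottle from where it was at the start of the episode above 0.03 m).
It fails at once if the tape roll is moved more than 30 mm (distance of tape_roll from where it was at the start of the episode above 0.03 m).
It fails at once if the handpiece is moved more than 30 mm (distance of handpiece_0 from where it was at the start of the episode above 0.03 m).
It fails at once if the probe is taken or knocked out of the lower basket (z of probe in the frame of lower_basket above 0.07 m).
It fails at once if the upper basket is dropped (falls freely faster than 0.4 m/s) (contact force between upper_basket and the fingers below 0.05 N and linear speed of upper_basket above 0.4 m/s).
It also fails if it takes over 72 s, if anything falls off the work surface, if the arm or the gripper's body presses on something with over 40 N, if the wrist force passes 120 N, or if a joint passes its speed limit or range.

### The arm

A 6-joint arm with a two-finger parallel gripper is mounted at the origin on a cart in front of the work surface, level with it; the furniture and walls round the work are solid. World frame = base frame: x ahead of the robot, y to its left, z up, the work surface at z = 0. Lengths are in mm, angles in rad, forces in N, time in s.
With the tool pointing down it reaches from about 300 to 875 mm from the base axis. Payload 6.4 kg.
Tool frame: the origin (TCP) lies at the very end of the fingers, on their centre line; the grasp point (between the pads) lies 19 mm behind it; x points along the fingers, y is the direction in which the jaws open and shut, and the axes are right-handed (so a half turn about x gives the same grasp; the last joint's range is limited). The gripper opens to 88 mm and grips with 3 to 60 N. Pads are 18 mm wide; open, the fingers measure 123 mm over their backs; the gripper's body (75 mm by 187 mm) begins 45 mm behind the grasp point.
Start: joints at [-1.408, 0.181, 1.607, -0, 1.354, -0.206], TCP at [207.302, -536.346, 238.714] pointing down, gripper open.
Joint ranges: [-2.99, 2.99], [-0.89, 2.07], [0.3, 2.58], [-1.14, 4.28], [0, 2.63], [-3.12, 3.12]. Speed limits (rad/s): [2.57, 2.57, 3.01, 3.14, 3.14, 3.14].

### API

Orientations are given as a 3x3 rotation matrix whose columns are the frame's x, y, z axes.
In Python, from plant import readout, optics, bot gives the robot as it stands.
- The arm moves only by the tool arm_command, never from a script. Its argument "plan" is a list of rows, each a list of 2 entries, a list of its own where there are three numbers: the shift along the tool's x, y, z in mm, then the turn, a rotation vector about the tool's x, y, z in rad. In form: [[[tx, ty, tz], [ax, ay, az]], ...]. A call has 1 to 12 rows; each row shifts and turns the commanded pose from where the row before left it, along the tool's axes as they then stand; what a row does not reach is not made up. A row lasts 1/8 s, in which the tool goes at most 62.5 mm and 10.7 degrees, less where a joint would pass 70% of its speed; a pose out of reach is approached as far as the arm can. A call is refused whole if a number of a shift passes 62.5 or a number of a turn 0.188, either way. A call with a gripper value outside its range is refused whole. "grip" is the finger opening in mm, from 0 to 88.1, set as the call begins (left out, the last holds). The fingers move at their own pace and stop on an object; "squeeze" is the grip in N (left out, the last holds). Time passes only in rows, so rows that do not move let the fingers close. It gives the time, the measured TCP pose, the force and the opening at its end, in the units of the state.
- readout.get_obs(): the state, without advancing time (a new reading comes with each control period).
- optics.get_image(name): name is "side" or "top" or "wrist"; returns a dict with "pixels" (400x640x3 uint8, blue, green, red), "mtx" (3x3 intrinsics, pixels), "rvec" (rotation vector, rad) and "tvec" (3), from world to camera coordinates, as OpenCV has them. Camera axes: x right, y down, z forward; pixel columns grow to the right and rows downward; lengths in mm; the calibration is good to about 2 mm. A picture is of the moment at which its call begins. There is no depth.
- bot.hand_in(): hands the job in, once; it reports no verdict.
The state is a dict: "time_s": time; "joint_positions": joint angles; "qd": joint speeds; "joint_efforts": joint torques, N m; "tcp_pos": TCP position; "tool_rot": TCP orientation; "ft_force": force on the tool from outside, world axes, zero at the start; "torque": the same for the moment, N m; "finger_gap": opening from 0.0 (shut) to 1.0 (fully open).
Only numpy, scipy, OpenCV 4.12 (cv2) and the standard library are available. Lean on these libraries where they do the work, as an engineer would, in place of code of your own. Each camera call takes 0.05 s, during which the arm holds its last target.

## Working session

There is one attempt and no reset: what is moved stays moved. The work goes in short steps, Python scripts to look and compute and a tool call to move; the robot and the scene stay as the last step left them, time stands still between calls to the robot, and variables do not carry over. Pictures are saved under pics/ and viewed, and the job is handed in when it is done.

Besides the shell and the picture viewer there is one more tool, called after ">>>" by a JSON object that holds its "op" and its "data", one argument or row to a line. arm_command: Moves the arm, as the interface text tells. Its arguments: {"type":"object","properties":{"plan":{"type":"array"},"grip":{"type":"number"},"squeeze":{"type":"number"}},"required":["plan"]}

```bash
ls; mkdir -p pics; python3 - <<'E'
from plant import readout, optics, bot
import cv2
for n in ("side","top","wrist"):
    d=optics.get_image(n); cv2.imwrite(f"pics/a_{n}.png",d["pixels"])
    R,_=cv2.Rodrigues(d["rvec"]); print(n,d["mtx"].tolist(),(-R.T@d["tvec"].reshape(3)).round(), R.round(2).tolist())
o=readout.get_obs(); print(o)
E
```

```text
pics
side [[424.4995943342279, 0.0, 316.62755160855056], [0.0, 424.4995943342279, 198.5736973939085], [0.0, 0.0, 1.0]] [-65. 944. 692.] [[-0.86, -0.51, 0.02], [-0.26, 0.4, -0.88], [0.44, -0.76, -0.48]]
top [[452.15000830811266, 0.0, 317.898390642056], [0.0, 452.15000830811266, 200.32296490232622], [0.0, 0.0, 1.0]] [ 358.    6. 1512.] [[0.03, -1.0, -0.01], [-1.0, -0.02, -0.06], [0.06, 0.01, -1.0]]
wrist [[360.1992810983562, 0.0, 315.11904513242143], [0.0, 360.1992810983562, 199.13938875317538], [0.0, 0.0, 1.0]] [ 273. -513.  382.] [[0.36, -0.93, -0.0], [-0.9, -0.35, 0.27], [-0.25, -0.1, -0.96]]
{'time_s': 0.15, 'joint_positions': array([-1.40830015e+00,  1.81364370e-01,  1.60773254e+00,  1.09881340e-06,
        1.35382695e+00, -2.06280651e-01]), 'qd': array([-0.00037534, -0.00062373, -0.00307425,  0.00064748,  0.00013017,
       -0.00024741]), 'joint_efforts': array([ 8.43933831e-04, -4.34227395e+01, -3.42178023e+01,  7.03609223e-02,
        3.55922361e-02, -8.71581847e-05]), 'tcp_pos': array([ 207.23416947, -535.93007424,  238.04262069]), 'tool_rot': array([[-2.14306735e-04,  3.60474404e-01, -9.32769081e-01],
       [ 1.31384590e-03, -9.32768196e-01, -3.60474364e-01],
       [-9.99999114e-01, -1.30276692e-03, -2.73709313e-04]]), 'ft_force': array([0.16132532, 0.58638602, 0.68489803]), 'torque': array([ 0.05223051, -0.03574528,  0.00445902]), 'finger_gap': 1.0020160047442712}
```

View pics/a_side.png

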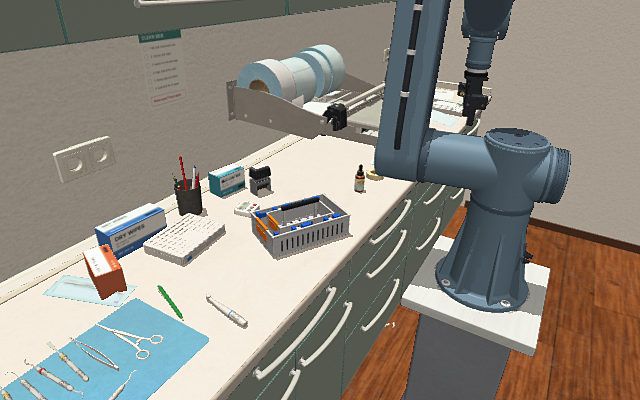

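View pics/a_top.png

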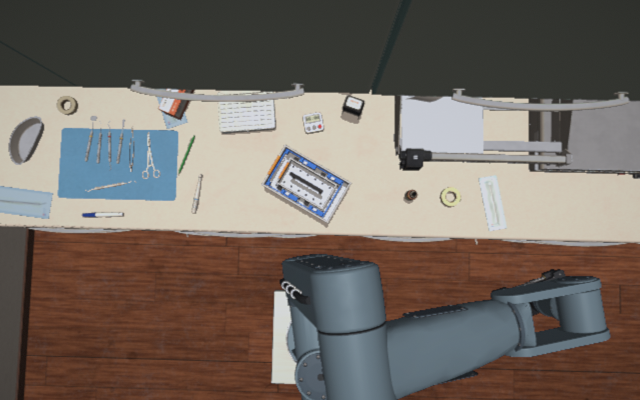

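View pics/a_wrist.png

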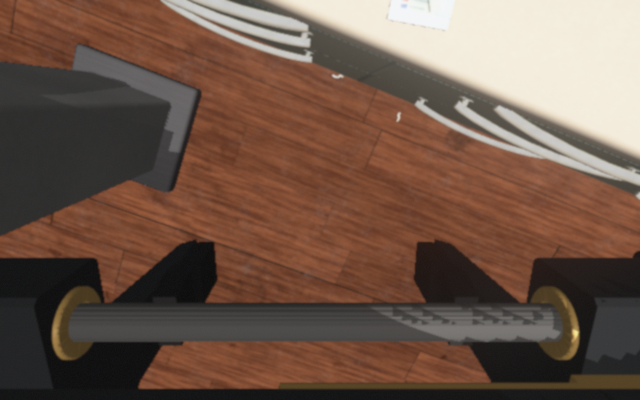

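The top view shows the nested baskets at about (307,185), bottle (410,196), tape (451,197) and handpiece (197,193). Zooming in on the baskets.

```bash
python3 - <<'E'
import cv2
a=cv2.imread("pics/a_top.png")[135:235,245:370]; cv2.imwrite("pics/z_top.png",cv2.resize(a,None,fx=6,fy=6,interpolation=cv2.INTER_CUBIC))
a=cv2.imread("pics/a_side.png")[185:260,240:360]; cv2.imwrite("pics/z_side.png",cv2.resize(a,None,fx=6,fy=6,interpolation=cv2.INTER_CUBIC))
E
```

```text
(no output)
```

View pics/z_top.png

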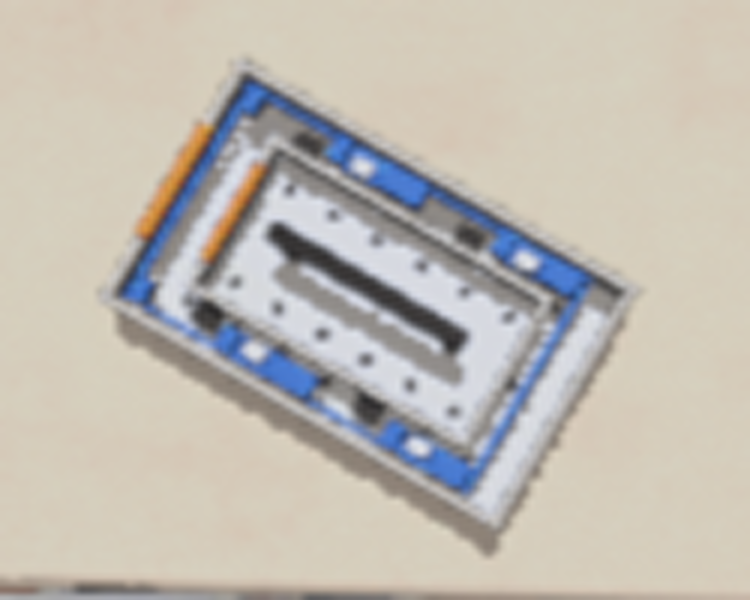

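View pics/z_side.png

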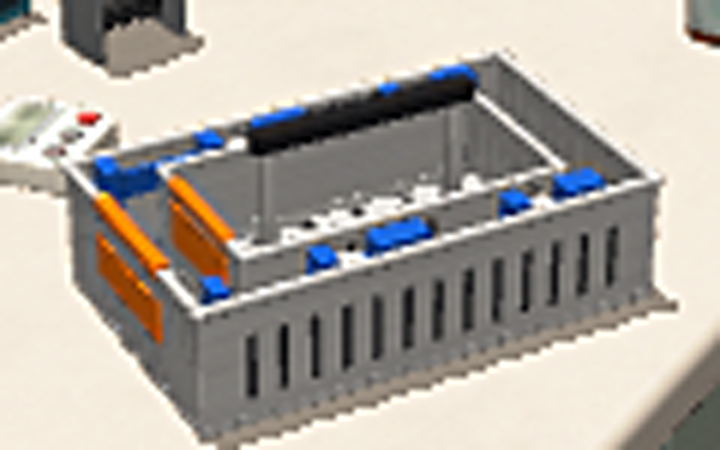

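```bash
cat > h.py <<'E'
import numpy as np, cv2
from plant import readout, optics, bot
def cam(n):
    d=optics.get_image(n); return d
def ray(d,uv,z):
    R,_=cv2.Rodrigues(d["rvec"]); t=np.asarray(d["tvec"],float).reshape(3); c=-R.T@t
    uv=np.asarray(uv,float).reshape(-1,2)
    w=(R.T@(np.linalg.inv(d["mtx"])@np.c_[uv,np.ones(len(uv))].T)).T
    return c+w*((z-c[2])/w[:,2])[:,None]
def proj(d,P):
    p,_=cv2.projectPoints(np.asarray(P,float).reshape(-1,3),d["rvec"],d["tvec"],d["mtx"],None); return p.reshape(-1,2)
E
python3 - <<'E'
from h import *
d=cam("top")
z=lambda l:np.array(l)/6+np.array([245,135])-0.4
c=ray(d,z([(243,62),(108,297),(497,525),(637,290)]),70)
print(c.round(1)); print("centre",c.mean(0)); print([np.linalg.norm(c[i]-c[(i+1)%4]).round(1) for i in range(4)])
ax=(c[0]+c[1]-c[2]-c[3])[:2]; print("yaw",np.arctan2(ax[1],ax[0]))
b=ray(d,z([(280,232),(456,342)]),99+6); print("bar",b,b.mean(0),np.linalg.norm(b[0]-b[1])); v=(b[0]-b[1]);print(np.arctan2(v[1],v[0]))
print("bottle",ray(d,[(410,196)],50),"tape",ray(d,[(451,197)],10),"hp",ray(d,[(200,176),(194,210)],10))
o=readout.get_obs();R=o['tool_rot'];print(R.round(3))
E
```

```text
[[623.1 131.6  70. ]
 [494.7 200.   70. ]
 [378.4 -10.7  70. ]
 [505.4 -82.3  70. ]]
centre [500.4162249   59.62915061  70.        ]
[np.float64(145.5), np.float64(240.7), np.float64(145.9), np.float64(244.2)]
yaw 1.0668729383200082
bar [[527.67095621 106.54081676 105.        ]
 [472.38493263  13.29832712 105.        ]] [500.02794442  59.91957194 105.        ] 108.40067470929276
1.035593524657845
bottle [[ 469.7090298  -275.85925069   50.        ]] tape [[ 472.79442737 -419.43143165   10.        ]] hp [[522.48335599 418.65311328  10.        ]
 [408.19830947 433.95555772  10.        ]]
[[-0.     0.36  -0.933]
 [ 0.001 -0.933 -0.36 ]
 [-1.    -0.001 -0.   ]]
```

>>> {"op": "arm_command", "data": {
  "plan": [
    [[0, -37.5, -40.5], [0, 0, 0]],
    [[0, -37.5, -40.5], [0, 0, 0]],
    [[0, -37.5, -40.5], [0, 0, 0]],
    [[0, -37.5, -40.5], [0, 0, 0]],
    [[0, -37.5, -40.5], [0, 0, 0]],
    [[0, -37.5, -40.5], [0, 0, 0]],
    [[0, -37.5, -40.5], [0, 0, 0]],
    [[0, -37.5, -40.5], [0, 0, 0]],
    [[0, -37.5, -40.5], [0, 0, 0]],
    [[0, -37.5, -40.5], [0, 0, 0]],
    [[0, -37.5, -40.5], [0, 0, 0]],
    [[0, -37.5, -40.5], [0, 0, 0]]
  ],
  "grip": 60,
  "squeeze": 50
}}

```text
time_s: 1.7
tcp_pos: [498.9, 60.4, 238.8]
tool_rot: [[0.0, 0.361, -0.933], [-0.0, -0.933, -0.361], [-1.0, 0.0, -0.0]]
ft_force: [1.8, -0.5, 0.6]
finger_gap: 0.678
```

>>> {"op": "arm_command", "data": {
  "plan": [
    [[0, 0, 0], [-0.17, 0, 0]],
    [[0, 0, 0], [-0.17, 0, 0]],
    [[0, 0, 0], [-0.17, 0, 0]],
    [[0, 0, 0], [-0.17, 0, 0]],
    [[0, 0, 0], [0, 0, 0]],
    [[0, 0, 0], [0, 0, 0]]
  ]
}}

```text
time_s: 2.45
tcp_pos: [498.3, 58.6, 238.7]
tool_rot: [[-0.0, 0.865, -0.501], [0.0, -0.501, -0.865], [-1.0, -0.0, 0.0]]
ft_force: [-1.2, 0.5, 0.2]
finger_gap: 0.683
```

```bash
python3 - <<'E'
from h import *
d=cam("wrist"); cv2.imwrite("pics/b_w.png",d["pixels"])
import pickle; pickle.dump(d,open("b.pkl","wb"))
o=readout.get_obs();print(o['time_s'],o['tcp_pos'],o['tool_rot'].round(3),o['joint_positions'].round(3))
E
```

```text
2.5 [498.36411234  58.57531786 238.67943292] [[-0.     0.865 -0.501]
 [ 0.    -0.501 -0.865]
 [-1.    -0.    -0.   ]] [-0.12   0.015  1.787  0.     1.339  0.405]
```

View pics/b_w.png

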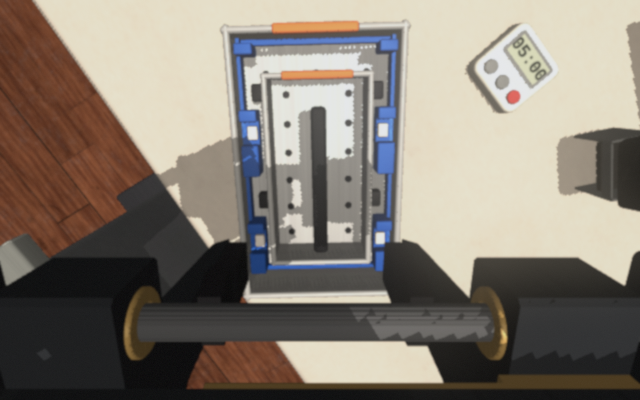

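```bash
python3 - <<'E'
import cv2
a=cv2.imread("pics/b_w.png")[10:310,210:420]; cv2.imwrite("pics/z_b.png",cv2.resize(a[:150],None,fx=3.8,fy=3.8,interpolation=cv2.INTER_CUBIC)); cv2.imwrite("pics/z_b2.png",cv2.resize(a[140:],None,fx=3.6,fy=3.6,interpolation=cv2.INTER_CUBIC))
E
```

```text
(no output)
```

View pics/z_b.png

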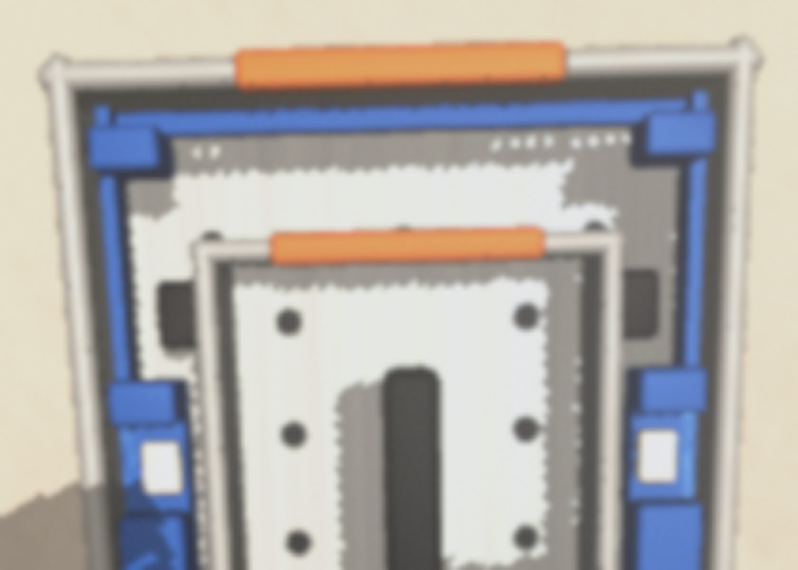

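View pics/z_b2.png

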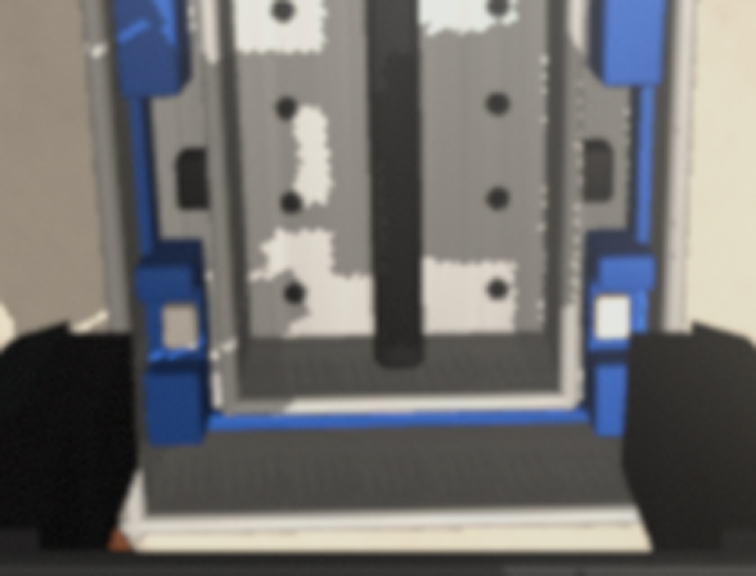

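```bash
python3 - <<'E'
from h import *
import pickle; d=pickle.load(open("b.pkl","rb"))
a=lambda l:np.array(l,float)/3.8+[210,10]-.37
b=lambda l:np.array(l,float)/3.6+[210,150]-.36
rim=np.r_[ray(d,a([(45,72),(757,50)]),70),ray(d,b([(120,535)]),70)]
print("rim",rim.round(1)); 
x=(rim[0]-rim[2]);L=np.linalg.norm(x);x/=L;W=np.linalg.norm(rim[1]-rim[0]);print("L,W",L,W,"yaw",np.arctan2(x[1],x[0]))
yw=(rim[0]-rim[1])/W;print("yaw from short",np.arctan2(-yw[0],yw[1]))
C=(rim[1]+rim[2])/2;print("centre",C)
yaw=np.arctan2(x[1],x[0]);
Rl=np.array([[np.cos(yaw),-np.sin(yaw)],[np.sin(yaw),np.cos(yaw)]])
cat=np.r_[ray(d,a([(162,468),(657,456)]),64.5),ray(d,b([(181,325),(613,318)]),64.5)]
print("catches lower frame",((cat[:,:2]-C[:2])@Rl).round(1))
bar=np.r_[ray(d,a([(411,370)]),105),ray(d,b([(398,345)]),105)]
bl=(bar[:,:2]-C[:2])@Rl;print("bar",bar.round(1),bar.mean(0),np.linalg.norm(bar[0]-bar[1]),bl); v=bar[0]-bar[1];print("baryaw",np.arctan2(v[1],v[0]))
# shading-independent: orange marks
om=ray(d,a([(402,48)]),70);print("orange mid",((om[:,:2]-C[:2])@Rl))
pl=ray(d,a([(180,145),(660,132)]),71);print('slot94 edge?',((ray(d,a([(125,166),(680,151)]),71)[:,:2]-C[:2])@Rl))
E
```

```text
rim [[495.9 200.4  70. ]
 [627.  129.5  70. ]
 [378.3 -11.2  70. ]]
L,W 242.02771468216568 149.0624565484044 yaw 1.0635243440152156
yaw from short 1.0751933868078873
centre [502.64132217  59.14983131  70.        ]
catches lower frame [[ 37.3  56.2]
 [ 38.1 -57.5]
 [-63.2  55.3]
 [-63.  -58.5]]
bar [[532.4 110.3 105. ]
 [478.4  12.5 105. ]] [505.38891442  61.41372615 105.        ] 111.70096294915197 [[ 59.16373067  -1.11110194]
 [-52.5365811   -1.4925149 ]]
baryaw 1.0669389403930503
orange mid [[123.49491521  -0.40417256]]
slot94 edge? [[101.38784595  58.87204838]
 [102.40102567 -59.01686606]]
```

>>> {"op": "arm_command", "data": {
  "plan": [
    [[30, 3.5, -4], [-0.02, 0, 0]],
    [[30, 0, 0], [0, 0, 0]],
    [[30, 0, 0], [0, 0, 0]],
    [[20, 0, 0], [0, 0, 0]],
    [[0, 0, 0], [0, 0, 0]],
    [[0, 0, 0], [0, 0, 0]]
  ],
  "grip": 50
}}

```text
time_s: 3.25
tcp_pos: [504.1, 60.2, 129.6]
tool_rot: [[0.001, 0.876, -0.482], [-0.0, -0.482, -0.876], [-1.0, 0.001, -0.0]]
ft_force: [0.2, -0.4, 0.6]
finger_gap: 0.563
```

```bash
python3 - <<'E'
from h import *
d=cam("wrist"); cv2.imwrite("pics/c_w.png",d["pixels"])
s=cam("side"); cv2.imwrite("pics/c_s.png",cv2.resize(s["pixels"][120:270,200:400],None,fx=4,fy=4,interpolation=cv2.INTER_CUBIC))
o=readout.get_obs();print(o['time_s'],o['tcp_pos'],o['ft_force'])
E
```

```text
3.35 [504.35172541  60.21299911 129.9835094 ] [ 0.77399056 -0.71054036 -0.33530594]
```

View pics/c_w.png

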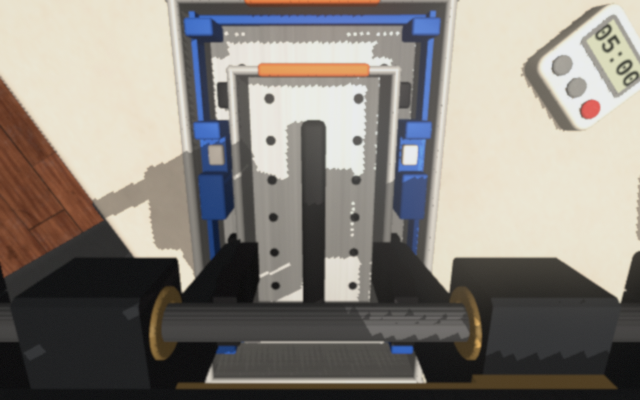

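View pics/c_s.png

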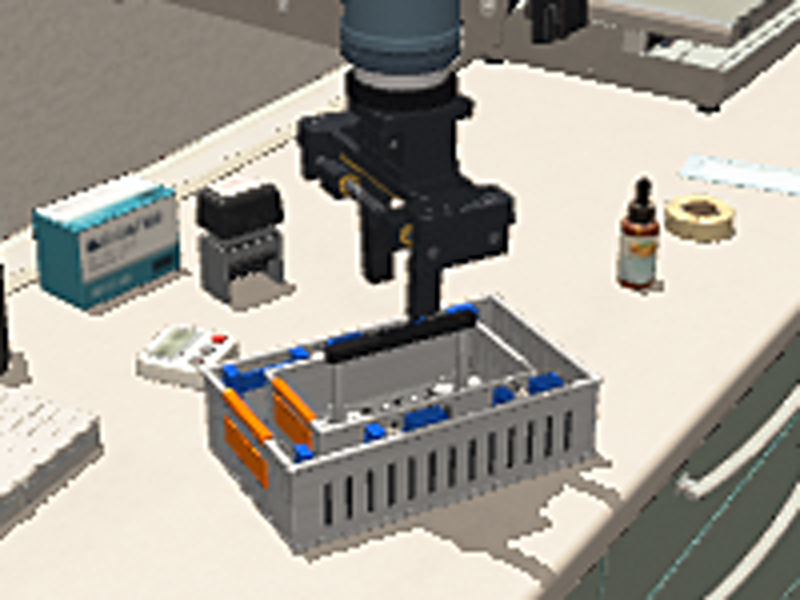

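```bash
python3 - <<'E'
from h import *
d=cam("wrist"); o=readout.get_obs(); R=o['tool_rot']
p=ray(d,[(313.5,121.5),(313.5,290)],105)
print((p-o['tcp_pos'])@R)
c=ray(d,[(216.5,155),(410,154.5)],64.5); print((c-o['tcp_pos'])@R)
E
```

```text
[[ 24.95897113   0.81436363 -57.93655902]
 [ 24.88779377   0.83331603  28.85387702]]
[[ 65.3267462  -56.11635443 -36.15081265]
 [ 65.55474302  57.12817149 -36.57557794]]
```

>>> {"op": "arm_command", "data": {
  "plan": [
    [[25, 0.5, 1], [0, 0, 0]],
    [[25, 0, 0.5], [0, 0, 0]],
    [[0, 0, 0], [0, 0, 0]]
  ]
}}

```text
time_s: 3.78
tcp_pos: [502.0, 58.8, 77.8]
tool_rot: [[-0.003, 0.876, -0.481], [0.0, -0.481, -0.876], [-1.0, -0.003, 0.001]]
ft_force: [0.3, 0.2, -0.2]
finger_gap: 0.566
```

>>> {"op": "arm_command", "data": {
  "plan": [
    [[0, 0, 0], [0, 0, 0]],
    [[0, 0, 0], [0, 0, 0]],
    [[0, 0, 0], [0, 0, 0]],
    [[0, 0, 0], [0, 0, 0]],
    [[0, 0, 0], [0, 0, 0]],
    [[0, 0, 0], [0, 0, 0]],
    [[0, 0, 0], [0, 0, 0]],
    [[0, 0, 0], [0, 0, 0]]
  ],
  "grip": 0,
  "squeeze": 50
}}

```text
time_s: 4.78
tcp_pos: [503.1, 58.9, 79.0]
tool_rot: [[-0.0, 0.877, -0.481], [0.0, -0.481, -0.877], [-1.0, -0.0, -0.0]]
ft_force: [-3.2, 1.5, 5.8]
finger_gap: 0.126
```

>>> {"op": "arm_command", "data": {
  "plan": [
    [[-4, 0, 0], [0, 0, 0]],
    [[-6, 0, 0], [0, 0, 0]],
    [[-8, 0, 0], [0, 0, 0]],
    [[-8, 0, 0], [0, 0, 0]],
    [[-8, 0, 0], [0, 0, 0]],
    [[-10, 0, 0], [0, 0, 0]],
    [[-10, 0, 0], [0, 0, 0]],
    [[-10, 0, 0], [0, 0, 0]],
    [[-10, 0, 0], [0, 0, 0]],
    [[-10, 0, 0], [0, 0, 0]],
    [[-6, 0, 0], [0, 0, 0]],
    [[0, 0, 0], [0, 0, 0]]
  ]
}}

```text
time_s: 6.28
tcp_pos: [503.5, 58.8, 169.2]
tool_rot: [[0.001, 0.877, -0.481], [-0.0, -0.481, -0.877], [-1.0, 0.001, -0.0]]
ft_force: [0.7, -0.8, -3.5]
finger_gap: 0.124
```

```bash
python3 - <<'E'
from h import *
d=cam("wrist"); cv2.imwrite("pics/d_w.png",d["pixels"])
s=cam("side"); cv2.imwrite("pics/d_s.png",cv2.resize(s["pixels"][120:270,200:400],None,fx=4,fy=4,interpolation=cv2.INTER_CUBIC))
o=readout.get_obs();print(o['time_s'],o['tcp_pos'],o['ft_force'],o['torque'],o['finger_gap'])
E
```

```text
6.375 [502.92948252  58.77605082 168.46111012] [ 0.59234413  0.6371966  -2.88319412] [-0.03933683 -0.00835473 -0.02800426] 0.12251293051394191
```

View pics/d_w.png

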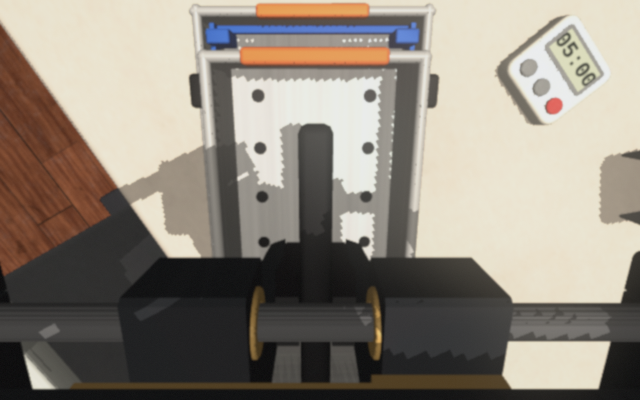

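View pics/d_s.png

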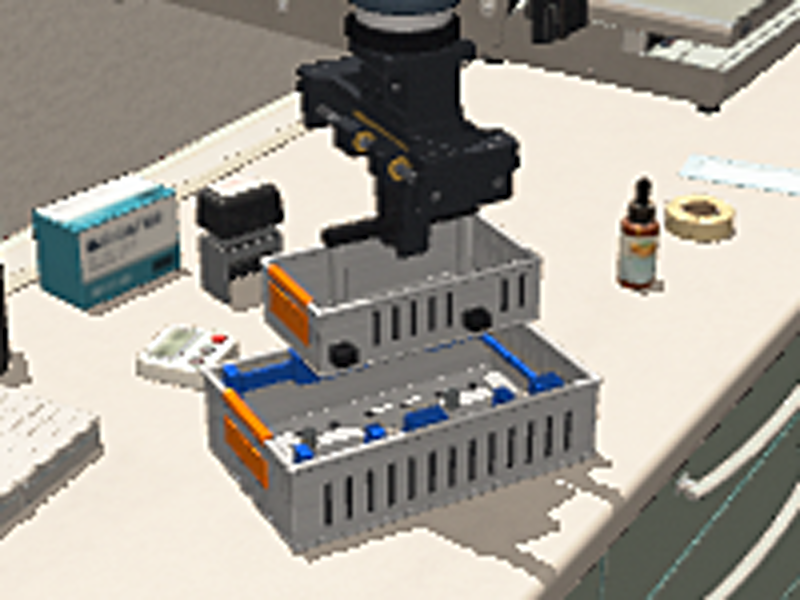

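>>> {"op": "arm_command", "data": {
  "plan": [
    [[0, 0, 0], [-0.1, 0, 0]],
    [[0, 0, 0], [-0.15, 0, 0]],
    [[0, 0, 0], [-0.18, 0, 0]],
    [[0, 0, 0], [-0.18, 0, 0]],
    [[0, 0, 0], [-0.18, 0, 0]],
    [[0, 0, 0], [-0.18, 0, 0]],
    [[0, 0, 0], [-0.18, 0, 0]],
    [[0, 0, 0], [-0.18, 0, 0]],
    [[0, 0, 0], [-0.18, 0, 0]],
    [[0, 0, 0], [-0.18, 0, 0]]
  ]
}}

```text
time_s: 7.62
tcp_pos: [502.7, 58.8, 168.1]
tool_rot: [[-0.001, 0.368, 0.93], [0.0, 0.93, -0.368], [-1.0, -0.0, -0.001]]
ft_force: [0.6, -0.4, -3.1]
finger_gap: 0.122
```

>>> {"op": "arm_command", "data": {
  "plan": [
    [[0, 0, 0], [-0.18, 0, 0]],
    [[0, 0, 0], [-0.18, 0, 0]],
    [[0, 0, 0], [-0.18, 0, 0]],
    [[0, 0, 0], [-0.18, 0, 0]],
    [[0, 0, 0], [-0.18, 0, 0]],
    [[0, 0, 0], [-0.18, 0, 0]],
    [[0, 0, 0], [-0.18, 0, 0]],
    [[0, 0, 0], [-0.1, 0, 0]],
    [[0, 0, 0], [-0.09, 0, 0]],
    [[0, 0, 0], [0, 0, 0]],
    [[0, 0, 0], [0, 0, 0]]
  ]
}}

```text
time_s: 9.0
tcp_pos: [502.9, 58.8, 168.4]
tool_rot: [[-0.001, -0.875, 0.484], [0.0, 0.484, 0.875], [-1.0, 0.001, -0.0]]
ft_force: [-0.3, 0.1, -3.4]
finger_gap: 0.123
```

```bash
python3 - <<'E'
from h import *
d=cam("wrist"); cv2.imwrite("pics/e_w.png",d["pixels"])
import pickle; pickle.dump(d,open("e.pkl","wb"))
s=cam("side"); cv2.imwrite("pics/e_s.png",cv2.resize(s["pixels"][120:270,200:400],None,fx=4,fy=4,interpolation=cv2.INTER_CUBIC))
o=readout.get_obs();print(o['time_s'],o['tcp_pos'],o['tool_rot'].round(3),o['ft_force'],o['joint_positions'].round(3),o['finger_gap'])
E
```

```text
9.1 [503.07335564  58.74198058 168.56553599] [[-0.    -0.875  0.484]
 [ 0.     0.484  0.875]
 [-1.     0.    -0.   ]] [-0.77653384 -0.65845239 -2.54822983] [-0.118  0.105  1.843 -0.     1.194 -2.755] 0.11894081919726911
```

View pics/e_w.png

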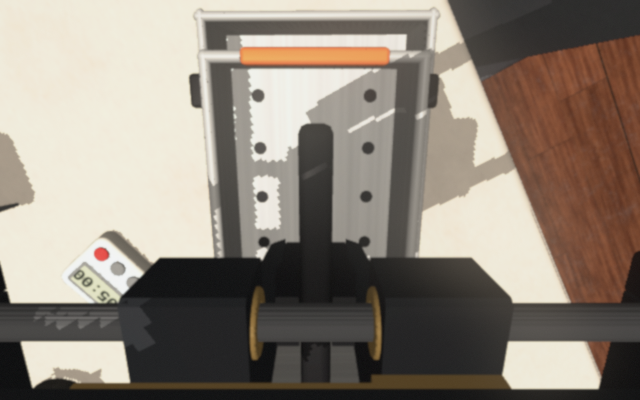

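View pics/e_s.png

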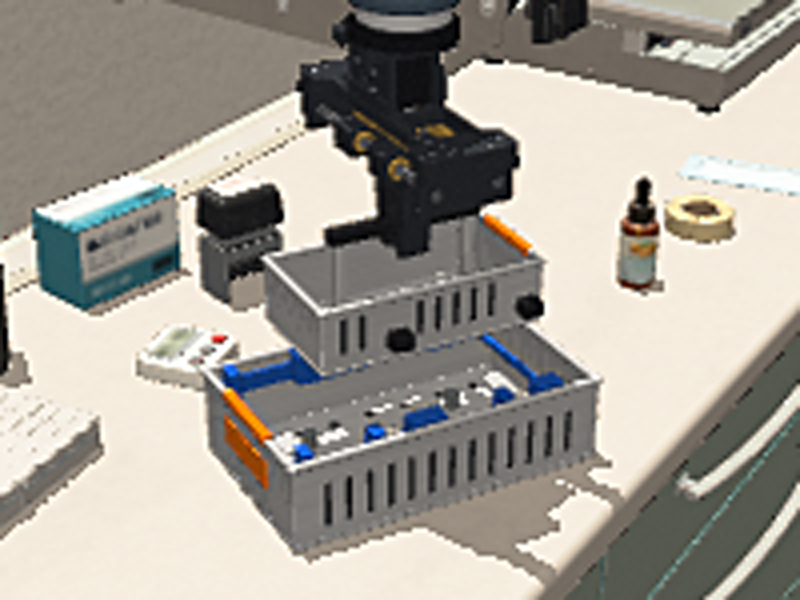

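```bash
python3 - <<'E'
from h import *
import pickle; d=pickle.load(open("e.pkl","rb")); o=readout.get_obs(); R=o['tool_rot'];T=o['tcp_pos']
p=ray(d,[(316,124)],T[2]+25); print("bar end",(p-T)@R)
p=ray(d,[(191,91),(437,91)],T[2]+19-78+12+8); print("lugs",(p-T)@R)
q=ray(d,[(195,15),(437,14)],70); print("rim corners",q,(q-T)@R)
C=np.array([502.64,59.15]);u=np.array([np.cos(1.067),np.sin(1.067)])
print("tcp in lower along u",(T[:2]-C)@u)
E
```

```text
bar end [[-24.99412512  -1.05085894 -62.28362852]]
lugs [[ 38.99244556 -61.81124001 -73.7356844 ]
 [ 39.02119286  58.12668271 -73.8403495 ]]
rim corners [[510.83750548 -82.03768794  70.        ]
 [380.76197297 -10.9885133   70.        ]] [[  98.55934776  -74.89341498 -119.46293709]
 [  98.59492903   73.31970216 -120.1700555 ]]
tcp in lower along u -0.14812150691329173
```

>>> {"op": "arm_command", "data": {
  "plan": [
    [[8, 0.5, 5], [0, 0, 0]],
    [[10, 0, 5], [0, 0, 0]],
    [[10, 0, 0], [0, 0, 0]],
    [[10, 0, 0], [0, 0, 0]],
    [[5, 0, 0], [0, 0, 0]],
    [[0, 0, 0], [0, 0, 0]],
    [[0, 0, 0], [0, 0, 0]]
  ]
}}

```text
time_s: 9.98
tcp_pos: [507.8, 67.7, 126.0]
tool_rot: [[0.001, -0.876, 0.483], [-0.0, 0.483, 0.876], [-1.0, -0.001, 0.0]]
ft_force: [-0.0, -0.2, -3.4]
finger_gap: 0.12
```

```bash
python3 - <<'E'
from h import *
d=cam("wrist"); cv2.imwrite("pics/f_w.png",d["pixels"])
s=cam("side"); cv2.imwrite("pics/f_s.png",cv2.resize(s["pixels"][170:260,230:360],None,fx=6,fy=6,interpolation=cv2.INTER_CUBIC))
o=readout.get_obs();print(o['time_s'],o['tcp_pos'],o['ft_force'])
E
```

```text
10.075 [507.89684018  67.68753224 126.19046349] [ 0.33748808  0.89709858 -1.2005675 ]
```

View pics/f_w.png

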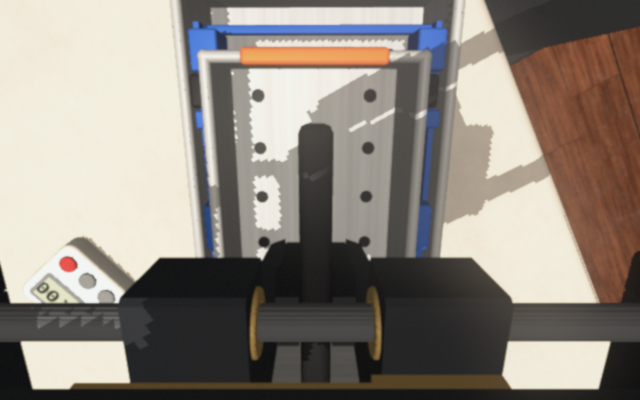

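View pics/f_s.png

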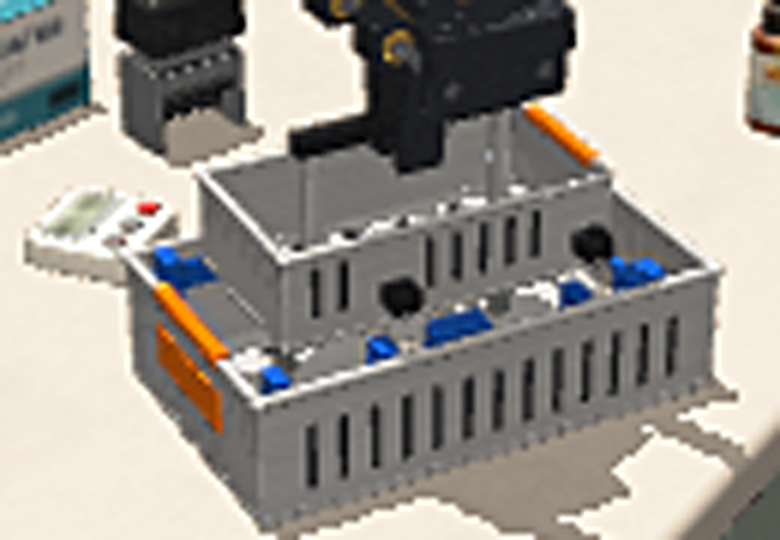

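```bash
python3 - <<'E'
import cv2
a=cv2.imread("pics/f_w.png")[0:130,165:475]; cv2.imwrite("pics/z_f.png",cv2.resize(a,None,fx=2.58,fy=4,interpolation=cv2.INTER_CUBIC)); 
from h import *
d=cam("wrist");o=readout.get_obs(); R=o['tool_rot'];T=o['tcp_pos']
print(T, o['ft_force'])
f=lambda l,z:((ray(d,l,z)-T)@R).round(1)
print("rim70 @row40",f([(177.5,10),(463,10)],70))
print("upper rim outer corners",f([(199,55),(432,55)],T[2]+19-30))
print("rail outer blocks",f([(189,35),(447,35)],71))
E
```

```text
[507.85436546  67.69825144 126.15225236] [ 0.39046175 -0.00443949 -4.04549685]
rim70 @row40 [[  56.2  -71.  -113.1]
 [  56.1   73.  -113.3]]
upper rim outer corners [[ 11.  -48.4 -87.1]
 [ 10.9  45.5 -87.2]]
rail outer blocks [[  55.2  -66.  -101.4]
 [  55.1   65.7 -101.5]]
```

View pics/z_f.png

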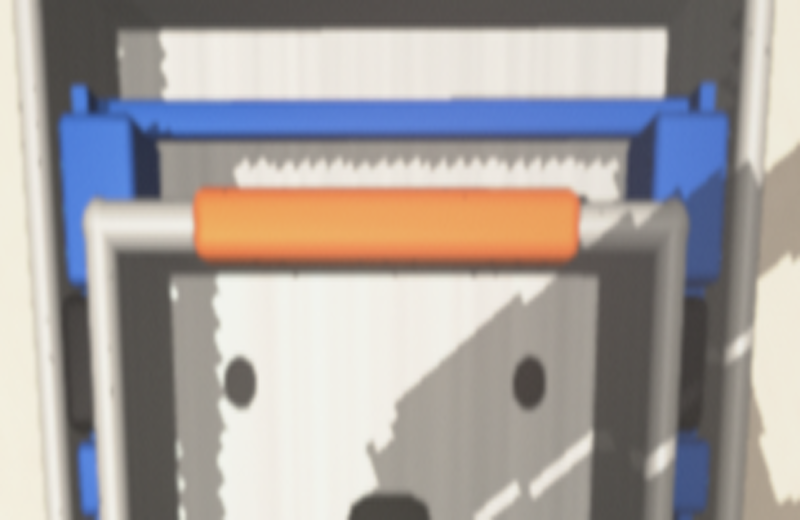

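```bash
python3 - <<'E'
from h import *
d=cam("wrist");o=readout.get_obs(); R=o['tool_rot'];T=o['tcp_pos']
f=lambda l,z:((ray(d,l,z)-T)@R).round(1).tolist()
for x in (192,435):
  print("pocket far edge",f([(x,70.8),(x,72.4)],71),"near",f([(x,109),(x,110)],71))
  zt=T[2]+19-78+12
  print("lug far (top/bottom)",f([(x,73.8)],zt+0),f([(x,73.8)],zt+8),"near",f([(x,107.5)],zt),f([(x,107.5)],zt+8))
E
```

```text
pocket far edge [[55.1, -66.0, -84.1], [55.1, -66.1, -83.3]] near [[55.1, -67.8, -64.7], [55.1, -67.8, -64.2]]
lug far (top/bottom) [[47.0, -63.5, -82.1]] [[39.0, -60.9, -81.6]] near [[47.0, -65.0, -65.7]] [[39.0, -62.4, -65.8]]
pocket far edge [[55.0, 61.1, -84.3], [55.0, 61.2, -83.5]] near [[55.0, 62.9, -64.9], [55.0, 63.0, -64.4]]
lug far (top/bottom) [[46.9, 58.7, -82.3]] [[38.9, 56.2, -81.8]] near [[46.9, 60.2, -65.8]] [[38.9, 57.6, -66.0]]
```

Lug (−82…−66) and pocket (−84…−64.5) line up along x within about 0.1 mm, and the basket sits about 1.5 mm off sideways. I'll correct that and lower gently.

>>> {"op": "arm_command", "data": {
  "plan": [
    [[2, 1.5, 0], [0, 0, 0]],
    [[2, 0, 0], [0, 0, 0]],
    [[2, 0, 0], [0, 0, 0]],
    [[2, 0, 0], [0, 0, 0]],
    [[2, 0, 0], [0, 0, 0]],
    [[1, 0, 0], [0, 0, 0]],
    [[1, 0, 0], [0, 0, 0]],
    [[0, 0, 0], [0, 0, 0]],
    [[0, 0, 0], [0, 0, 0]]
  ]
}}

```text
time_s: 11.3
tcp_pos: [506.3, 68.5, 113.8]
tool_rot: [[0.0, -0.876, 0.483], [-0.0, 0.483, 0.876], [-1.0, -0.0, 0.0]]
ft_force: [0.1, -0.4, -2.6]
finger_gap: 0.122
```

```bash
python3 - <<'E'
from h import *
d=cam("wrist"); a=d["pixels"][0:130,165:475]; cv2.imwrite("pics/g_w.png",cv2.resize(a,None,fx=2.58,fy=4,interpolation=cv2.INTER_CUBIC))
o=readout.get_obs();print(o['time_s'],o['tcp_pos'],o['ft_force'],o['torque'])
E
```

```text
11.35 [506.293763    68.46249341 113.78902709] [ 0.37170176  0.61337369 -3.34621422] [ 1.45525397e-01 -1.26747399e-01  5.54096670e-05]
```

View pics/g_w.png

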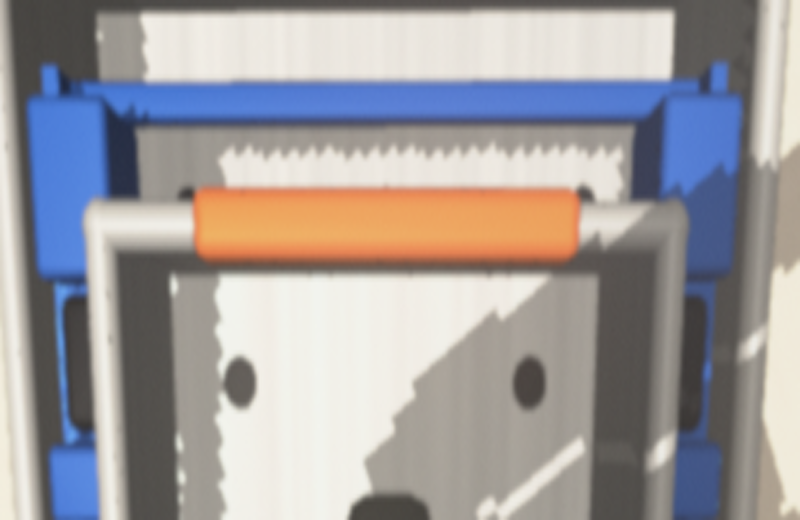

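No contact at 113.8, which is below rail height (117), so the lugs are entering the pockets. Continuing down.

>>> {"op": "arm_command", "data": {
  "plan": [
    [[1, 0, 0], [0, 0, 0]],
    [[1, 0, 0], [0, 0, 0]],
    [[1, 0, 0], [0, 0, 0]],
    [[1, 0, 0], [0, 0, 0]],
    [[0, 0, 0], [0, 0, 0]],
    [[0, 0, 0], [0, 0, 0]]
  ],
  "squeeze": 60
}}

```text
time_s: 12.1
tcp_pos: [506.3, 68.5, 109.9]
tool_rot: [[0.0, -0.876, 0.483], [0.0, 0.483, 0.876], [-1.0, -0.0, 0.0]]
ft_force: [-1.8, 1.5, 0.0]
finger_gap: 0.121
```

>>> {"op": "arm_command", "data": {
  "plan": [
    [[1, 0, 0], [0, 0, 0]],
    [[1, 0, 0], [0, 0, 0]],
    [[0, 0, 0], [0, 0, 0]],
    [[0, 0, 0], [0, 0, 0]]
  ]
}}

```text
time_s: 12.6
tcp_pos: [507.2, 68.7, 108.8]
tool_rot: [[0.002, -0.876, 0.483], [0.0, 0.483, 0.876], [-1.0, -0.002, 0.001]]
ft_force: [-1.3, 1.8, 6.1]
finger_gap: 0.124
```

>>> {"op": "arm_command", "data": {
  "plan": [
    [[1, 0, 0], [0, 0, 0]],
    [[1, 0, 0], [0, 0, 0]],
    [[0, 0, 0], [0, 0, 0]],
    [[0, 0, 0], [0, 0, 0]]
  ]
}}

```text
time_s: 13.1
tcp_pos: [507.7, 68.8, 107.3]
tool_rot: [[0.003, -0.876, 0.482], [0.0, 0.482, 0.876], [-1.0, -0.003, 0.002]]
ft_force: [-1.7, 2.5, 9.1]
finger_gap: 0.119
```

Catches are yielding (force 6 to 9 N, TCP still going down). Keep pressing until it stops hard.

>>> {"op": "arm_command", "data": {
  "plan": [
    [[1, 0, 0], [0, 0, 0]],
    [[1, 0, 0], [0, 0, 0]],
    [[0, 0, 0], [0, 0, 0]],
    [[0, 0, 0], [0, 0, 0]]
  ]
}}

```text
time_s: 13.6
tcp_pos: [507.0, 68.6, 105.9]
tool_rot: [[0.002, -0.876, 0.482], [-0.0, 0.482, 0.876], [-1.0, -0.001, 0.001]]
ft_force: [-7.3, 1.7, 18.0]
finger_gap: 0.12
```

>>> {"op": "arm_command", "data": {
  "plan": [
    [[1, 0, 0], [0, 0, 0]],
    [[1, 0, 0], [0, 0, 0]],
    [[0, 0, 0], [0, 0, 0]],
    [[0, 0, 0], [0, 0, 0]]
  ]
}}

```text
time_s: 14.1
tcp_pos: [506.9, 68.3, 105.5]
tool_rot: [[0.001, -0.876, 0.482], [-0.001, 0.482, 0.876], [-1.0, -0.001, -0.0]]
ft_force: [-15.0, -0.3, 32.9]
finger_gap: 0.122
```

>>> {"op": "arm_command", "data": {
  "plan": [
    [[1, 0, 0], [0, 0, 0]],
    [[0.5, 0, 0], [0, 0, 0]],
    [[0, 0, 0], [0, 0, 0]],
    [[0, 0, 0], [0, 0, 0]]
  ]
}}

```text
time_s: 14.6
tcp_pos: [506.9, 68.2, 105.4]
tool_rot: [[0.001, -0.876, 0.482], [-0.001, 0.482, 0.876], [-1.0, -0.001, -0.001]]
ft_force: [-21.6, -0.7, 45.5]
finger_gap: 0.119
```

```bash
python3 - <<'E'
from h import *
d=cam("wrist"); cv2.imwrite("pics/i_w.png",d["pixels"])
s=cam("side"); cv2.imwrite("pics/i_s.png",cv2.resize(s["pixels"][170:260,230:360],None,fx=6,fy=6,interpolation=cv2.INTER_CUBIC))
o=readout.get_obs();print(o['time_s'],o['tcp_pos'],o['ft_force'],o['torque'])
E
```

```text
14.7 [506.9311509   68.20682431 105.37467209] [-21.73510772  -0.9877456   44.17452587] [ 0.00451     3.16362457 -0.00964795]
```

View pics/i_w.png

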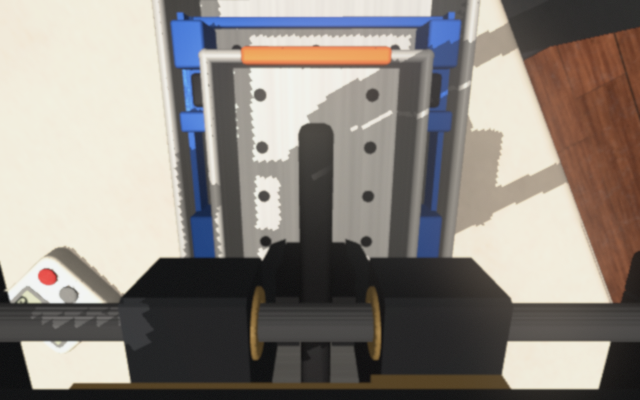

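View pics/i_s.png

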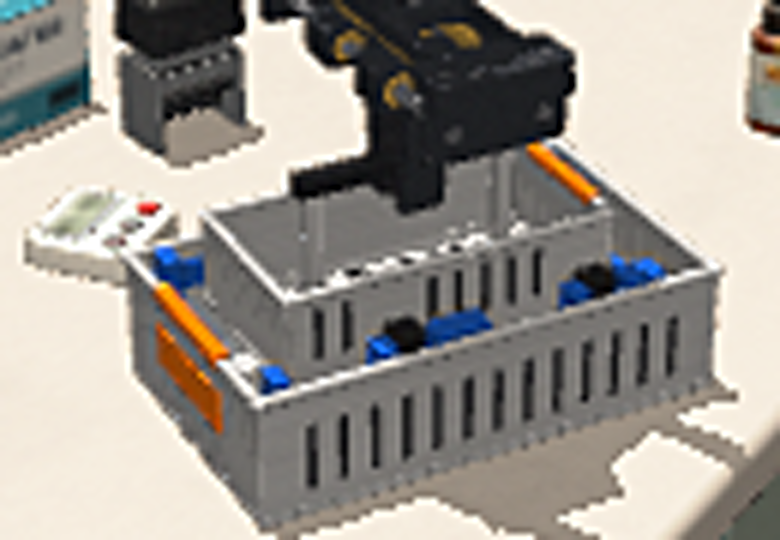

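>>> {"op": "arm_command", "data": {
  "plan": [
    [[-1, 0, 0], [0, 0, 0]],
    [[-1, 0, 0], [0, 0, 0]],
    [[-1, 0, 0], [0, 0, 0]],
    [[0, 0, 0], [0, 0, 0]],
    [[0, 0, 0], [0, 0, 0]]
  ]
}}

```text
time_s: 15.32
tcp_pos: [506.8, 68.2, 105.6]
tool_rot: [[0.001, -0.876, 0.482], [-0.001, 0.482, 0.876], [-1.0, -0.001, -0.0]]
ft_force: [-8.7, -0.9, 19.6]
finger_gap: 0.117
```

>>> {"op": "arm_command", "data": {
  "plan": [
    [[-1, 0, 0], [0, 0, 0]],
    [[-0.5, 0, 0], [0, 0, 0]],
    [[0, 0, 0], [0, 0, 0]],
    [[0, 0, 0], [0, 0, 0]]
  ]
}}

```text
time_s: 15.82
tcp_pos: [506.7, 68.2, 105.7]
tool_rot: [[0.001, -0.876, 0.482], [-0.001, 0.482, 0.876], [-1.0, -0.001, -0.0]]
ft_force: [-2.9, 0.0, 8.4]
finger_gap: 0.12
```

>>> {"op": "arm_command", "data": {
  "plan": [
    [[0, 0, 0], [0, 0, 0]],
    [[0, 0, 0], [0, 0, 0]],
    [[0, 0, 0], [0, 0, 0]],
    [[0, 0, 0], [0, 0, 0]],
    [[0, 0, 0], [0, 0, 0]],
    [[0, 0, 0], [0, 0, 0]]
  ],
  "grip": 45
}}

```text
time_s: 16.58
tcp_pos: [506.2, 68.5, 104.7]
tool_rot: [[-0.0, -0.876, 0.483], [0.0, 0.483, 0.876], [-1.0, 0.0, 0.0]]
ft_force: [-0.3, 0.2, -0.4]
finger_gap: 0.509
```

>>> {"op": "arm_command", "data": {
  "plan": [
    [[-10, 0, 0], [0, 0, 0]],
    [[-20, 0, 0], [0, 0, 0]],
    [[-30, 0, 0], [0, 0, 0]],
    [[-30, 0, 0], [0, 0, 0]],
    [[-30, 0, 0], [0, 0, 0]],
    [[0, 0, 0], [0, 0, 0]],
    [[0, 0, 0], [0, 0, 0]]
  ]
}}

```text
time_s: 17.45
tcp_pos: [505.8, 68.5, 224.2]
tool_rot: [[-0.001, -0.876, 0.483], [0.0, 0.483, 0.876], [-1.0, 0.001, -0.0]]
ft_force: [0.1, -1.0, -1.2]
finger_gap: 0.508
```

```bash
python3 - <<'E'
from h import *
import pickle
d=cam("wrist"); cv2.imwrite("pics/j_w.png",d["pixels"]); pickle.dump(d,open("j.pkl","wb"))
s=cam("side"); pickle.dump(s,open("js.pkl","wb"));cv2.imwrite("pics/j_s.png",cv2.resize(s["pixels"][170:260,230:360],None,fx=6,fy=6,interpolation=cv2.INTER_CUBIC))
o=readout.get_obs();print(o['time_s'],o['tcp_pos'],o['ft_force'],o['finger_gap'])
E
```

```text
17.55 [505.3827237   68.54995516 223.39245352] [-0.46508434 -0.7798904  -0.73001452] 0.513872659206887
```

View pics/j_w.png

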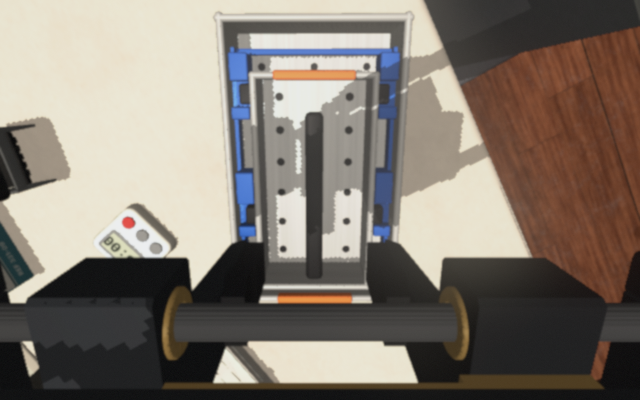

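View pics/j_s.png

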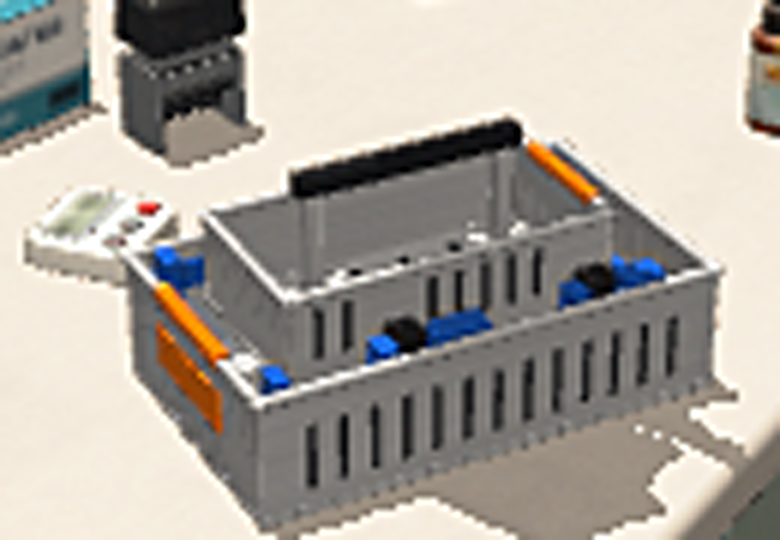

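Released and seated, with lugs sunk in the pockets in both views. The earlier press carried a side load, so one corner may have got less force. I'll press again on the bar top with closed fingers, over the centre of the four lugs, so each gets about the same.

>>> {"op": "arm_command", "data": {
  "plan": [
    [[0, 0, -12], [0, 0, 0]],
    [[0, 0, -11], [0, 0, 0]],
    [[0, 0, 0], [0, 0, 0]],
    [[0, 0, 0], [0, 0, 0]],
    [[0, 0, 0], [0, 0, 0]],
    [[25, 0, 0], [0, 0, 0]],
    [[25, 0, 0], [0, 0, 0]],
    [[20, 0, 0], [0, 0, 0]],
    [[10, 0, 0], [0, 0, 0]],
    [[5, 0, 0], [0, 0, 0]],
    [[0, 0, 0], [0, 0, 0]],
    [[0, 0, 0], [0, 0, 0]]
  ],
  "grip": 0,
  "squeeze": 30
}}

```text
time_s: 19.05
tcp_pos: [495.7, 48.3, 140.5]
tool_rot: [[0.001, -0.876, 0.482], [-0.0, 0.482, 0.876], [-1.0, -0.001, 0.0]]
ft_force: [-0.5, -0.2, 0.3]
finger_gap: 0.003
```

>>> {"op": "arm_command", "data": {
  "plan": [
    [[2, 0, 0], [0, 0, 0]],
    [[2, 0, 0], [0, 0, 0]],
    [[1, 0, 0], [0, 0, 0]],
    [[1, 0, 0], [0, 0, 0]],
    [[0, 0, 0], [0, 0, 0]],
    [[0, 0, 0], [0, 0, 0]]
  ]
}}

```text
time_s: 19.8
tcp_pos: [495.2, 48.3, 133.7]
tool_rot: [[0.0, -0.876, 0.483], [-0.0, 0.483, 0.876], [-1.0, -0.0, 0.0]]
ft_force: [0.0, 0.5, -0.4]
finger_gap: 0.009
```

>>> {"op": "arm_command", "data": {
  "plan": [
    [[1, 0, 0], [0, 0, 0]],
    [[1, 0, 0], [0, 0, 0]],
    [[1, 0, 0], [0, 0, 0]],
    [[0, 0, 0], [0, 0, 0]],
    [[0, 0, 0], [0, 0, 0]]
  ]
}}

```text
time_s: 20.42
tcp_pos: [495.3, 48.3, 132.3]
tool_rot: [[0.0, -0.876, 0.482], [-0.0, 0.482, 0.876], [-1.0, -0.0, -0.0]]
ft_force: [-6.9, -0.0, 13.6]
finger_gap: 0.008
```

>>> {"op": "arm_command", "data": {
  "plan": [
    [[1, 0, 0], [0, 0, 0]],
    [[1, 0, 0], [0, 0, 0]],
    [[0, 0, 0], [0, 0, 0]],
    [[0, 0, 0], [0, 0, 0]]
  ]
}}

```text
time_s: 20.92
tcp_pos: [495.4, 48.3, 132.2]
tool_rot: [[0.0, -0.876, 0.482], [-0.001, 0.482, 0.876], [-1.0, -0.001, -0.0]]
ft_force: [-13.3, -0.2, 30.9]
finger_gap: 0.005
```

>>> {"op": "arm_command", "data": {
  "plan": [
    [[1, 0, 0], [0, 0, 0]],
    [[0.5, 0, 0], [0, 0, 0]],
    [[0, 0, 0], [0, 0, 0]],
    [[0, 0, 0], [0, 0, 0]]
  ]
}}

```text
time_s: 21.42
tcp_pos: [495.5, 48.3, 132.1]
tool_rot: [[0.0, -0.876, 0.482], [-0.001, 0.482, 0.876], [-1.0, -0.001, -0.001]]
ft_force: [-19.8, 0.5, 42.2]
finger_gap: 0.009
```

Stiff at once, with the bar top at 132.2 (centre 126.2, home is 126.0). No catch had anything left to give, so I'll retreat and check.

>>> {"op": "arm_command", "data": {
  "plan": [
    [[-3, 0, 0], [0, 0, 0]],
    [[-3, 0, 0], [0, 0, 0]],
    [[-20, 0, 0], [0, 0, 0]],
    [[-40, 0, 0], [0, 0, 0]],
    [[-40, 0, 0], [0, 0, 0]],
    [[0, 0, 0], [0, 0, 0]],
    [[0, 0, 0], [0, 0, 0]]
  ]
}}

```text
time_s: 22.3
tcp_pos: [494.7, 48.4, 232.3]
tool_rot: [[-0.001, -0.876, 0.483], [0.0, 0.483, 0.876], [-1.0, 0.001, -0.0]]
ft_force: [-0.1, 0.1, 0.4]
finger_gap: 0.009
```

```bash
python3 - <<'E'
from h import *
d=cam("wrist"); cv2.imwrite("pics/k_w.png",d["pixels"])
s=cam("side"); cv2.imwrite("pics/k_s.png",cv2.resize(s["pixels"][150:270,190:390],None,fx=4,fy=4,interpolation=cv2.INTER_CUBIC))
o=readout.get_obs();print(o['time_s'],o['tcp_pos'],o['ft_force'])
E
```

```text
22.4 [494.18369584  48.44177451 231.50769535] [ 0.13202174 -0.52261224  0.44562676]
```

View pics/k_w.png

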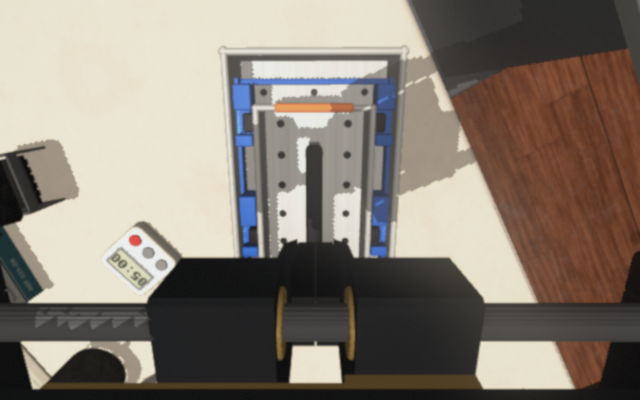

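View pics/k_s.png

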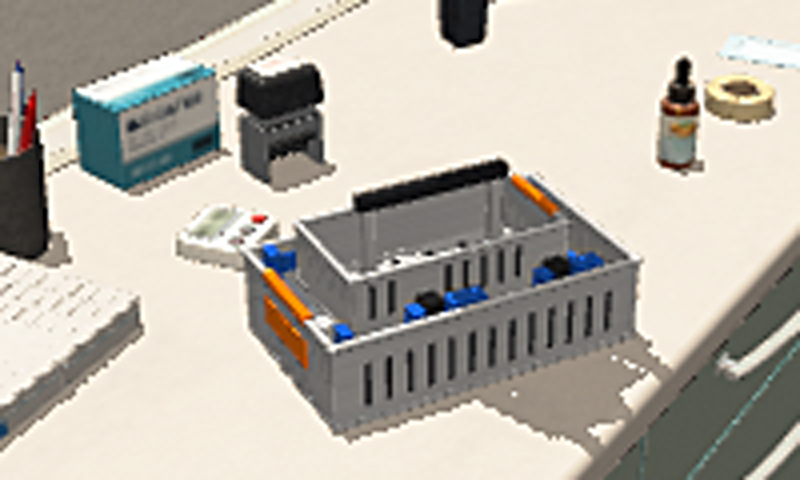

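The basket sits level with its orange end opposite the lower basket's. The lugs are in their pockets, the bottle and tape are in place, and the gripper is clear.

```bash
python3 -c "
from plant import bot
print(bot.hand_in())"
```

```text
the job is handed in; nothing more can be done
None
```

The upper basket is now stacked on the lower one, turned half round with the orange ends apart, pressed home and released. I handed the job in at about 22.4 s, and the hand-in reported no verdict.

- **Lift and turn:** I lifted the basket by its bar to a bar height of about 187 mm and turned it 180° there.
- **Pockets:** The ledge frame was shifted about 8 mm towards the lower basket's orange end, measured from the camera images. With that corrected, the lugs went straight down into the pockets, with no search needed.
- **Pressing:** The first press reached 45 N while gripping the bar, with a side force of about 20 N. Because that could have left one corner high, I pressed again with closed fingers on the bar top, to 42 N. It was stiff from the first contact.
- **Height:** The last press gives a bar centre of about 126.2 mm, against the nominal 126.
- **Last checks:** The final pictures show all visible lugs down in their pockets, the basket looking level, the bottle and tape in place, and the gripper well clear.

I did not measure two things directly. Tilt was judged only from the pictures and the hard stop. The probe was never clearly seen under the upper basket; nothing went near it. I did not look at the handpiece again at the end; the arm did not go near it.

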